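# Set two glued samples to cure under their weights

## Task

Two glued samples must cure flat overnight on the two levelling plates. On the round plate build up, from the bottom: the open glass dish, the dark resin puck standing in the dish, and the slim steel weight standing on the puck; on the square plate put the lidded petri dish with the wide flat steel weight on its lid. Everything stands upright and well centred on what is below it, and the loupe and the sample vial stay where they are.

Things in the scene. Friction and masses are not known exactly. Their poses are not given: they have to be found in the camera images.
- ring_dish: open round glass dish with a grey film on its floor, 61 mm outside diameter, 12 mm high, floor 2 mm thick, inside radius about 24 mm at the foot of the wall. Origin: centre of its underside, z up. 22 g; grasp across the rim from outside (60 mm)
- sample_puck: dark green-black resin puck, upright cylinder 30 mm in diameter, 18 mm high. Origin: centre of its underside, z up. Standing in the dish its top 8 mm stand above the dish's rim, so grip it by the top 5 to 7 mm. 45 g
- slim_weight: slim bright steel weight: upright cylinder 28 mm in diameter up to 32 mm height, then a 12 mm neck and a button 18 mm in diameter from 40 to 46 mm height. Origin: centre of its underside, z up. About 0.15 kg; grasp round the 28 mm body
- petri: clear round petri dish with its lid on (one rigid piece), 60 mm in diameter, 15 mm high, flat on top. Origin: centre of its underside, z up. 20 g; grasp across the rim
- flat_weight: wide flat bright steel weight: disc 50 mm in diameter and 14 mm high with an upright round knob 18 mm in diameter in the middle, from 15 to 34 mm height. Origin: centre of its underside, z up. About 0.22 kg; grasp the knob
- round_plate: fixed round aluminium levelling plate, 92 mm in diameter, flat top at 18 mm, with a 66 mm black rubber inlay, round and flush, in the middle. Origin: under its centre on the bench top, which lies 2 mm below the top of the green mat that the loose things stand on; z up
- square_plate: fixed square aluminium levelling plate, 88 x 88 mm, flat top at 18 mm, with a 66 mm black rubber inlay, round and flush, in the middle. Origin: under its centre on the bench top, which lies 2 mm below the top of the green mat that the loose things stand on; z up
- loupe: bystander: black bench loupe, 37 mm in diameter, 33 mm high, standing among the things. Origin: centre of its underside
- vial: bystander: loose glass sample vial with a blue cap, 18 mm in diameter, 48 mm high, standing upright among the things. Origin: centre of its underside
There are look-alikes about, which are no part of the job. What is shaped like the petri but orange is not meant.

How it is judged:
By the outcome, as a careful person would: the job done as asked, in the order asked, and still so for the second after the job is handed in, with the robot touching nothing.
It also fails if it takes over 106 s, if anything falls off the work surface, if the arm or the gripper's body presses on something with over 40 N, if the wrist force passes 120 N, or if a joint passes its speed limit or range.

## Robot

A 7-joint arm with a two-finger parallel gripper is mounted at the origin on a cart in front of the work surface, level with it; the furniture and walls round the work are solid. World frame = base frame: x ahead of the robot, y to its left, z up, the work surface at z = 0. Lengths are in m, angles in rad, forces in N, time in s.
With the tool pointing down it reaches from about 0.425 to 0.95 m from the base axis. Payload 4.7 kg.
Tool frame: the origin (TCP) lies on the centre line of the jaws, within the pads' length; the fingertips stand robot.nose_length ahead of it and the grasp point (between the pads) lies 8 mm behind it (robot.nose_length is the distance from the TCP to the fingertips, in m); z points along the fingers, y is the line along which they close (so a half turn about z gives the same grasp; the last joint's range is limited). The gripper opens to 85 mm and grips with 20 to 120 N. Pads are 22 mm wide; open, the fingers measure 114 mm over their backs; the gripper's body (76 mm by 85 mm) begins 54 mm behind the grasp point. The pads swing forward as they close: fully open they stand 13 mm farther back than shut.
Start: joints at [-1.348, 0.469, -0.049, 1.532, 0.024, 1.141, -0.082], TCP at [0.168, 0.654, 0.242] pointing down, gripper open.
Joint ranges: [-2.59, 2.59], [-0.33, 1.99], [-1.39, 1.29], [0.1, 2.45], [-1.04, 4.18], [0.21, 1.99], [-2.66, 2.66]. Speed limits (rad/s): [2.57, 2.57, 3.14, 3.14, 3.14, 3.14, 3.14].

## Interface

Orientations are given as [roll, pitch, yaw] about the fixed x, y, z axes, in that order (R = Rz(yaw) Ry(pitch) Rx(roll)).
In Python, from plant import robot gives the robot as it stands. Calls block until the motion is done:
- robot.goto(position, orientation): joint-space move of the TCP to a pose.
- robot.move_straight(position, vel=0.15, attitude=None, contact_N=None): straight line of the TCP; attitude=None keeps the orientation; vel is the mean speed in m/s. With contact_N (N) it stops when the force on the tool has changed by that much, and returns True; else False.
- robot.move_joints(angles): joint-space move.
- robot.grip(opening, strength=None): opening from 0.0 (shut) to 1.0 (fully open); strength is the grip in N (None keeps the last); returns when the fingers have stopped.
- robot.sleep(seconds).
- robot.inverse_kinematics(position, orientation): joint angles nearest the present ones, or None.
- robot.sense(): the state.
- robot.grab_frame(name): name is "scene" or "side" or "wrist"; returns a dict with "image" (480x640x3 uint8, red, green, blue), "range_z" (480x640 float32, m along the optical axis (not along the pixel's ray), 0 where there is no reading), "fx", "fy", "cx", "cy" (pixels), "R" (3x3) and "t" (3): a world point X has camera coordinates R X + t. Camera axes: x right, y down, z forward; pixel columns grow to the right and rows downward; lengths in m; the calibration is good to about 2 mm. A picture is of the moment at which its call begins.
A pose or a line that the arm cannot do raises robot.IKError and nothing moves.
- robot.close_job(): hands the job in; it is judged then, once.
The state is a dict: "t": time; "joint_pos": joint angles; "joint_velocities": joint speeds; "effort": joint torques, N m; "tcp_pos": TCP position; "tcp_rot": TCP orientation; "wrist_force": force on the tool from outside, world axes, zero at the start; "torque": the same for the moment, N m; "opening": opening from 0.0 (shut) to 1.0 (fully open); "gripper_force": force on a finger pad.
Only numpy, scipy, OpenCV 4.12 (cv2) and the standard library are available. Lean on these libraries where they do the work, as an engineer would, in place of code of your own. Each camera call takes 0.05 s, during which the arm holds its last target. There are 200 camera calls.

## Working session

There is one attempt and no reset: what is moved stays moved. The work goes in short steps, each a Python script; the robot and the scene stay as the last script left them, time stands still between calls to the robot, and variables do not carry over. Pictures are saved under pics/ and viewed, at most 14 in all, crops included, and the job is handed in when it is done.

```bash
ls; mkdir -p pics; python3 - <<'E'
from plant import robot
import cv2,numpy as np
print(robot.nose_length, robot.sense()['t'], robot.sense()['tcp_rot'])
for n in ("scene","side"):
    f=robot.grab_frame(n); cv2.imwrite(f"pics/{n}0.png",f["image"][:,:,::-1]); np.savez(f"{n}0.npz",**f)
    print(n,f["fx"],f["cx"],(-f["R"].T@f["t"]).round(3), f["R"][2].round(2))
E
```

```text
pics
0.011 0.0 [-3.13961519e+00  7.17451933e-05  2.88980446e+00]
scene 574.0296202434283 320.9153650799728 [-0.246  0.624  0.49 ] [ 0.75 -0.52 -0.41]
side 562.9227256932521 318.84372722265397 [ 0.106 -0.698  0.678] [ 0.43  0.69 -0.59]
```

View pics/scene0.png

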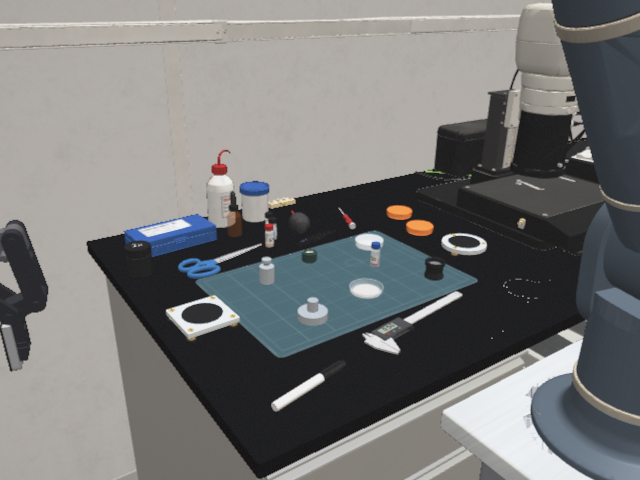

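View pics/side0.png

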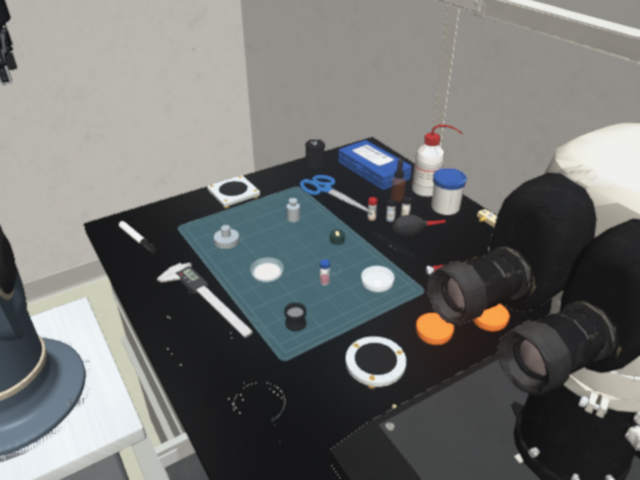

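```bash
cat > h.py <<'E'
import numpy as np, cv2
def ray(f,u,v,z):
    c=-f["R"].T@f["t"]; d=f["R"].T@np.array([(u-f["cx"])/f["fx"],(v-f["cy"])/f["fy"],1.]); return c+d*(z-c[2])/d[2]
def cloud(f):
    v,u=np.mgrid[:480,:640]; Z=f["range_z"]; P=np.stack([(u-f["cx"])/f["fx"]*Z,(v-f["cy"])/f["fy"]*Z,Z],-1)
    X=(P-f["t"])@f["R"]; X[Z==0]=np.nan; return X
E
python3 - <<'E'
from h import *
S=np.load("scene0.npz"); D=np.load("side0.npz")
for n,a,b,z in [("square",(202,314),(233,189),.018),("round",(464,243),(376,360),.018),("dish",(366,289),(267,270),.01),("petri",(369,241),(377,278),.015),("flat",(312,302),(226,230),.03),("slim",(267,265),(293,202),.046),("puck",(310,252),(337,235),.02),("vial",(375,246),(325,265),.05),("loupe",(434,263),(296,311),.035),("or1",(399,211),(491,318),.015),("or2",(420,226),(435,329),.015)]:
    print(n,ray(S,*a,z)[:2].round(3),ray(D,*b,z)[:2].round(3))
X=np.concatenate([cloud(S).reshape(-1,3),cloud(D).reshape(-1,3)]);X=X[~np.isnan(X[:,0])]
print("height map (cm), rows x .3...1.0, cols y .4..-.5")
for x in np.arange(.3,1.05,.05):
    r=[]
    for y in np.arange(.4,-.5,-.05):
        m=(abs(X[:,0]-x)<.025)&(abs(X[:,1]-y)<.025)&(X[:,2]<.7); r.append(f"{np.percentile(X[m,2],99)*100:4.0f}" if m.sum()>3 else "   .")
    print(f"{x:.2f}","".join(r))
im=np.hstack([cv2.resize(S["image"][225:345,240:460],None,fx=2.3,fy=2.3,interpolation=3)])
im2=cv2.resize(D["image"][180:345,200:420],None,fx=2.3,fy=2.3,interpolation=3)[:, :506]
cv2.imwrite("pics/crop0.png",cv2.resize(np.vstack([im,im2]),None,fx=.9,fy=.9)[:600,:,::-1])
E
```

```text
square [0.514 0.328] [0.517 0.325]
round [ 0.483 -0.241] [ 0.487 -0.249]
dish [0.448 0.046] [0.452 0.039]
petri [ 0.604 -0.086] [ 0.607 -0.093]
flat [0.432 0.172] [0.431 0.171]
slim [0.563 0.18 ] [0.582 0.167]
puck [0.616 0.054] [0.615 0.05 ]
vial [ 0.517 -0.028] [ 0.524 -0.047]
loupe [ 0.423 -0.093] [ 0.43  -0.107]
or1 [ 0.707 -0.26 ] [ 0.705 -0.277]
or2 [ 0.608 -0.235] [ 0.61  -0.246]
height map (cm), rows x .3...1.0, cols y .4..-.5
0.30    0   0   2   2   2   1   2   1   0   0   0   0   0   0   0   0   0   .
0.35    0   0   0   1   1   1   2   1   1   1   1   0   0   0   0   7   7  42
0.40    0   0   0   1   3   4   1   1   1   1   4   1   0   0   0   8   8  46
0.45    0   2   2   1   4   4   1   2   2   1   4   1   2   2   2   8   8  46
0.50    0   2   2   1   1   1   1   1   1   5   1   1   2   2   2   8   8  47
0.55    0   2   2   1   3   4   1   1   1   5   1   1   0   2   0   8   8  47
0.60    0   1   1   1   5   5   1   2   1   2   2   1   2   2   0   8   8  46
0.65    0   1   1   1   1   1   1   2   1   2   2   1   2   2   0   7   8   .
0.70    0   6   1   1   1   1   5   3   4   1   2   2   0   2   2   3   3   3
0.75    5   6   2   1   1   1   5   5   5   4   1   1   0   2   2   3   3   3
0.80    0   4   4   4   4   7  10   5   3   3   0   1   0   0   0   0   3   .
0.85    0   4   4   4   4  10  11   8   8   0   0   0   0   0   0   0   0   0
0.90    0   4   4   4   4  13  17   8   8   2   2   0   0   0   0   0   0   0
0.95   46  47  47  47  47  47  47  47  47  46  46  46  47  47  47  47  47  47
1.00   45  47  47  46  47  46  47  47  46  47  47  46  47  46  46  47  47  47
```

View pics/crop0.png

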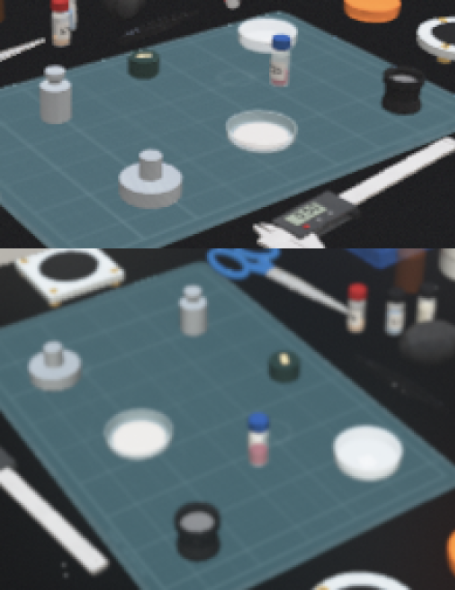

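```bash
python3 - <<'E'
from h import *
from plant import robot
pi=np.pi
for i,p in enumerate([(.50,.05,.42),]):
    az=np.arctan2(p[1],p[0]); robot.goto(list(p),[pi,0,az+pi/2])
    f=robot.grab_frame("wrist"); np.savez(f"w{i}.npz",**f); cv2.imwrite(f"pics/w{i}.png",f["image"][:,:,::-1])
    c=-f["R"].T@f["t"]; s=robot.sense(); print(c.round(3),f["R"].round(2).tolist(),f["fx"],s["t"],s["joint_pos"],s["tcp_pos"])
    print([ray(f,u,v,0)[:2].round(2).tolist() for u,v in [(0,0),(639,0),(639,479),(0,479)]])
E
```

```text
[0.493 0.118 0.55 ] [[0.99, 0.1, -0.0], [0.1, -0.96, 0.27], [0.03, -0.26, -0.96]] 386.5574254115348 2.675 [-0.77445672  0.0590209   0.63247989  1.68852926 -0.03511217  1.4061832
 -0.03525103] [0.50000229 0.05118781 0.41966543]
[[0.08, 0.24], [0.88, 0.32], [1.12, -0.42], [-0.01, -0.54]]
```

View pics/w0.png

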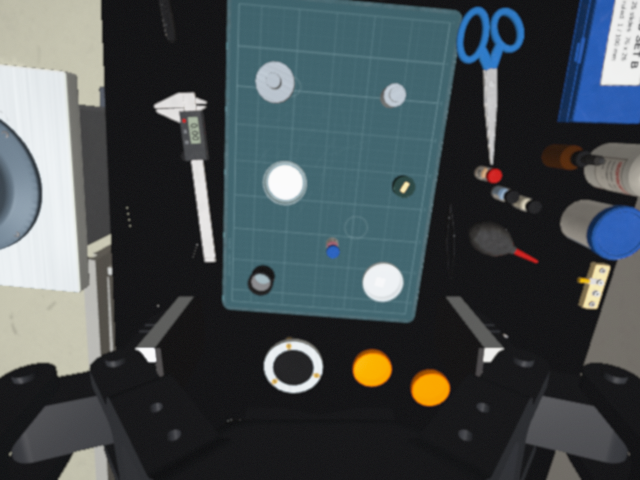

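```bash
cat >> h.py <<'E'
def circ(P):
    A=np.c_[2*P,np.ones(len(P))]; s=np.linalg.lstsq(A,(P**2).sum(1),rcond=None)[0]; r=np.sqrt(s[2]+s[0]**2+s[1]**2)
    return s[:2],r,np.abs(np.hypot(*(P-s[:2]).T)-r).mean()
def fit(f,mask,xy,z,win=.05,pick="area"):
    """outer contour of the mask component nearest xy, cast onto plane z, circle fit (once trimmed)"""
    cs,_=cv2.findContours(mask.astype(np.uint8),cv2.RETR_EXTERNAL,cv2.CHAIN_APPROX_NONE)
    best=None
    for c in cs:
        if len(c)<12: continue
        P=np.array([ray(f,u,v,z)[:2] for u,v in c[:,0]]); m=(P.min(0)+P.max(0))/2
        if np.linalg.norm(m-xy)<win and (best is None or len(P)>len(best)): best=P
    if best is None: return None
    P=best
    for _ in range(3):
        o,r,e=circ(P); d=abs(np.hypot(*(P-o).T)-r); P=P[d<max(2*e,.0007)]
    return o.round(4),round(r,4),round(e,4),len(P)/len(best)
E
python3 - <<'E'
from h import *
f=np.load("w0.npz"); X=cloud(f); hsv=cv2.cvtColor(f["image"],cv2.COLOR_RGB2HSV)
for n,p in dict(mat=(.53,.1),mat2=(.62,.15),bench=(.36,-.2)).items():
    m=np.hypot(X[...,0]-p[0],X[...,1]-p[1])<.015; print(n,np.percentile(X[m][:,2],[5,50,95]).round(4),np.median(hsv[m],0))
for n,p,h in [("dish",(.45,.042),.012),("petri",(.605,-.09),.015),("flat",(.431,.171),.034),("slim",(.572,.172),.046),("puck",(.615,.052),.018),("round",(.485,-.245),.016),("vial",(.52,-.037),.048),("loupe",(.426,-.1),.033)]:
    m=np.hypot(X[...,0]-p[0],X[...,1]-p[1])<.04; k=m&(X[...,2]>h*.6); 
    print(n,k.sum(),np.percentile(X[k][:,2],[5,50,95]).round(4) if k.any() else "",hsv[k].mean(0).round() if k.any() else "", X[k].mean(0).round(4))
E
```

```text
mat [-0.0014  0.0001  0.0017] [ 96. 102. 113.]
mat2 [-0.0016  0.      0.0016] [ 96. 103. 112.]
bench [-0.0034 -0.0019 -0.0004] [120.  23.  23.]
dish 26458 [0.4355 0.4773 0.5001] [107.  22.  42.] [0.4537 0.0553 0.473 ]
petri 1251 [0.0134 0.0152 0.0167] [102.   8. 234.] [ 0.6086 -0.0874  0.0152]
flat 190 [0.0249 0.0339 0.0355] [105.  23. 194.] [0.43   0.1726 0.0334]
slim 403 [0.0309 0.0341 0.0471] [104.  25. 200.] [0.5817 0.1707 0.0385]
puck 393 [0.0152 0.018  0.0196] [73. 82. 99.] [0.6166 0.0564 0.0189]
round 1750 [0.0148 0.0164 0.018 ] [105.  15. 110.] [ 0.4848 -0.2443  0.0164]
vial 171 [0.0325 0.0475 0.0492] [120. 160. 165.] [ 0.5275 -0.0362  0.0452]
loupe 520 [0.0244 0.0276 0.0334] [100.  23. 100.] [ 0.4298 -0.1011  0.0285]
```

```bash
python3 - <<'E'
from h import *
from plant import robot
pi=np.pi
robot.goto([.453,.043,.20],[pi,0,3*pi/4])
for o in (1.,.75,.35,.2):
    if o<1: robot.grip(o,30)
    f=robot.grab_frame("wrist"); s=robot.sense(); X=cloud(f); t=s["tcp_pos"]
    d=(X-t); ph=pi/4; a=d[...,0]*np.cos(ph)+d[...,1]*np.sin(ph); b=-d[...,0]*np.sin(ph)+d[...,1]*np.cos(ph)
    m=(abs(b)<.009)&(abs(a)<.06)&(d[...,2]>-.06)&(d[...,2]<.01)
    l=a[m]; 
    print(o,s["opening"],s["t"],m.sum(),"tip z rel",np.percentile(d[m][:,2],[.5,2,5]).round(4) if m.any() else "", "inner gap",[np.percentile(l[l<0],97).round(4),np.percentile(l[l>0],3).round(4)] if m.any() else "")
    np.savez(f"d{o}.npz",**f)
im=cv2.hconcat([cv2.resize(np.load(f"d{o}.npz")["image"],(400,300)) for o in (1.,.2)])
cv2.imwrite("pics/d.png",im[:,:,::-1])
f=np.load("d1.0.npz"); hsv=cv2.cvtColor(f["image"],cv2.COLOR_RGB2HSV)
print(fit(f,hsv[...,2]>210,np.array([.453,.043]),.0025)); print(fit(f,(hsv[...,1]<60)&(hsv[...,2]>90),np.array([.453,.043]),.012))
f=np.load("w0.npz"); hsv=cv2.cvtColor(f["image"],cv2.COLOR_RGB2HSV)
print(fit(f,hsv[...,2]>210,np.array([.453,.043]),.0025)); 
E
```

```text
1.0 0.998236170560779 3.625 811 tip z rel [0.0004 0.0009 0.0014] inner gap [np.float64(-0.0425), np.float64(0.0423)]
0.75 0.7510287398432486 4.025 1190 tip z rel [-0.0057 -0.0051 -0.0044] inner gap [np.float64(-0.0314), np.float64(0.0322)]
0.35 0.3494912590273818 4.5 1088 tip z rel [-0.0111 -0.0104 -0.0089] inner gap [np.float64(-0.0145), np.float64(0.0151)]
0.2 0.20166277439121055 4.8333 931 tip z rel [-0.0119 -0.0109 -0.0094] inner gap [np.float64(-0.0082), np.float64(0.0088)]
(array([0.4519, 0.0429]), np.float64(0.0243), np.float64(0.0002), 0.9875)
(array([0.4517, 0.0432]), np.float64(0.0304), np.float64(0.0002), 1.0)
(array([0.4518, 0.0429]), np.float64(0.0244), np.float64(0.0003), 0.9591836734693877)
```

View pics/d.png

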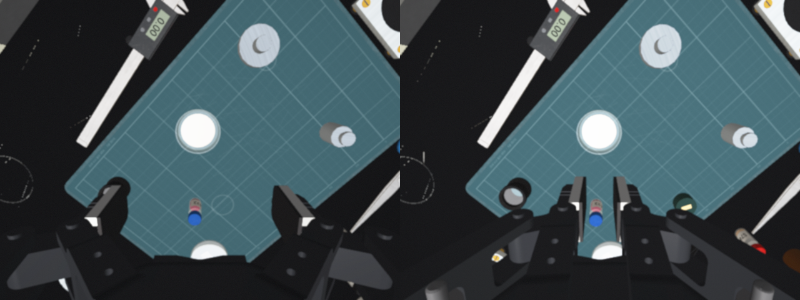

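```bash
cat >> h.py <<'E'
from plant import robot
pi=np.pi
def tip(o): return np.interp(o,[0,.2,.35,.75,1],[.0125,.0119,.011,.0056,-.0003])
def R(phi): return [pi,0,phi+pi/2]
def pick(xy,phi,w,tipz,N=30,hov=.12):
    """close on width w (m) with fingertips at tipz; returns TCP z at grasp"""
    z=tipz+tip(w/.085); robot.goto([*xy,z+hov],R(phi)); robot.grip(min(1,(w+.024)/.085),N)
    hit=robot.move_straight([*xy,z],vel=.12,contact_N=15); robot.grip(max(0,w/.085-.25),N)
    s=robot.sense(); print("pick hit",hit,"w",round(s["opening"]*85,1),"F",s["gripper_force"],"t",s["t"]); return z
def place(xy,phi,z,w,hov=.10):
    robot.goto([*xy,z+hov],R(phi)); robot.move_straight([*xy,z+.02],vel=.15)
    hit=robot.move_straight([*xy,z],vel=.04,contact_N=6); s=robot.sense(); print("place hit",hit,"dz",round(s["tcp_pos"][2]-z,4),"w",round(s["opening"]*85,1))
    robot.grip(min(1,(w+.016)/.085)); robot.move_straight([*xy,z+hov],vel=.2); print("t",robot.sense()["t"])
def topfit(f,xy,z,tol=.005,win=.03,rad=.05):
    X=cloud(f); m=(abs(X[...,2]-z)<tol)&(np.hypot(X[...,0]-xy[0],X[...,1]-xy[1])<rad); return fit(f,m,np.array(xy),z,win)
def grab(n):
    f=robot.grab_frame("wrist"); np.savez(n+".npz",**f); return f,cv2.cvtColor(f["image"],cv2.COLOR_RGB2HSV)
E
python3 - <<'E'
from h import *
f=np.load("w0.npz");hsv=cv2.cvtColor(f["image"],cv2.COLOR_RGB2HSV)
print("petri",topfit(f,(.607,-.088),.015)); print("flat",topfit(f,(.431,.171),.034,.006));print("flatdisc",topfit(f,(.431,.171),.014))
print("slimbody",topfit(f,(.578,.17),.032,.004));print("slimbtn",topfit(f,(.578,.17),.046,.005));print("puck",topfit(f,(.616,.055),.018))
a=np.array([.485,-.245]); print("round",fit(f,(hsv[...,2]>130)&(hsv[...,1]<70),a,.016)); print("vial",topfit(f,(.525,-.036),.048),"loupe",topfit(f,(.43,-.1),.033))
robot.grip(1.0,30)
z=pick((.4518,.0430),pi/4,.0605,.003)
robot.move_straight([.4518,.0430,z+.12],vel=.2)
robot.goto([.485,-.245+.0,.19],R(0)); f,h=grab("r1")
cv2.imwrite("pics/r1.png",f["image"][:,:,::-1]); print(robot.sense()["opening"]*85, fit(f,(h[...,2]>130)&(h[...,1]<70),a,.016))
E
```

```text
petri (array([ 0.6089, -0.0879]), np.float64(0.0298), np.float64(0.0003), 0.8125)
flat (array([0.4298, 0.1728]), np.float64(0.0086), np.float64(0.0003), 1.0)
flatdisc (array([0.4295, 0.1729]), np.float64(0.0242), np.float64(0.0003), 0.9363636363636364)
slimbody (array([0.5829, 0.1713]), np.float64(0.0133), np.float64(0.0003), 0.9838709677419355)
slimbtn (array([0.5828, 0.1713]), np.float64(0.0085), np.float64(0.0003), 0.9512195121951219)
puck (array([0.6171, 0.0561]), np.float64(0.0146), np.float64(0.0003), 0.9322033898305084)
round (array([ 0.4882, -0.2446]), np.float64(0.0463), np.float64(0.0003), 0.7692307692307693)
vial (array([ 0.5277, -0.0375]), np.float64(0.0086), np.float64(0.0003), 1.0) loupe (array([ 0.4302, -0.1   ]), np.float64(0.0181), np.float64(0.0003), 0.8169014084507042)
pick hit False w 58.4 F 30.295621363911778 t 7.6333
58.38155859940965 (array([ 0.4861, -0.291 ]), np.float64(0.0733), np.float64(0.0117), 0.9067669172932331)
```

View pics/r1.png

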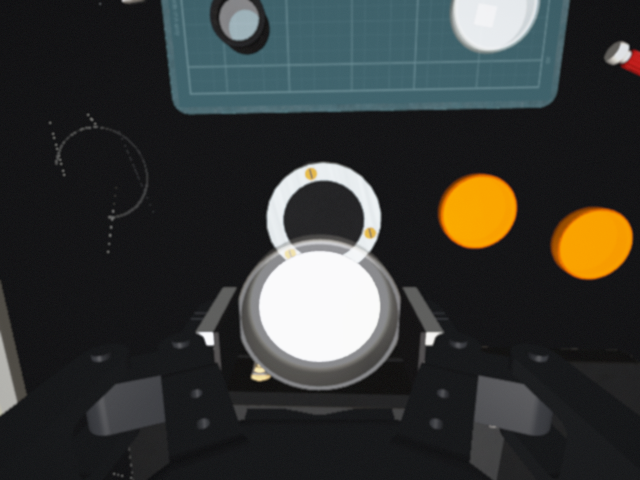

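```bash
python3 - <<'E'
from h import *
f=np.load("r1.npz"); h=cv2.cvtColor(f["image"],cv2.COLOR_RGB2HSV)
m=((h[...,2]>130)&(h[...,1]<70)).astype(np.uint8); m[:150]=0; m[236:]=0; m[:,:240]=0; m[:,400:]=0
c=max(cv2.findContours(m,0,cv2.CHAIN_APPROX_NONE)[0],key=len)[:,0]; c=c[(c[:,1]<234)]
P=np.array([ray(f,u,v,.016)[:2] for u,v in c])
for _ in range(3):
    o,r,e=circ(P); d=abs(np.hypot(*(P-o).T)-r); P=P[d<max(2*e,.0007)]
print("plate",o,r,e,len(P),len(c))
t=robot.sense()["tcp_pos"]; zp=.003+tip(.0605/.085)
m=(h[...,2]>235); m[:250]=0; print("film", t, fit(f,m,t[:2],.0025+t[2]-zp))
E
```

```text
plate [ 0.48838202 -0.24149519] 0.038894048702480345 0.006059124368317257 351 351
film [ 0.48532963 -0.24261554  0.1890713 ] (array([ 0.4853, -0.2421]), np.float64(0.023), np.float64(0.0001), 0.8257372654155496)
```

```bash
python3 - <<'E'
from h import *
f=np.load("r1.npz"); h=cv2.cvtColor(f["image"],cv2.COLOR_RGB2HSV)
m=((h[...,2]>130)&(h[...,1]<70)).astype(np.uint8); m[:150]=0; m[236:]=0; m[:,:240]=0; m[:,400:]=0
c=max(cv2.findContours(m,0,cv2.CHAIN_APPROX_NONE)[0],key=len)[:,0]; c=c[(c[:,1]<234)]
P=np.array([ray(f,u,v,.016)[:2] for u,v in c]); 
P=P[np.hypot(*(P-[.4882,-.2446]).T)>.041]; print("plate",circ(P),len(P))
s=robot.sense(); print(s["t"],s["tcp_pos"]); robot.sleep(.4); s=robot.sense(); print(s["t"],s["tcp_pos"],s["tcp_rot"])
robot.move_straight([.4882,-.245,.15]); print(robot.sense()["tcp_pos"]); robot.sleep(.3);print(robot.sense()["tcp_pos"])
E
```

```text
plate (array([ 0.48822416, -0.24475508]), np.float64(0.04543716261601352), np.float64(0.0002665434472658635)) 195
9.5667 [ 0.48532963 -0.24261554  0.1890713 ]
9.9667 [ 0.4851367  -0.2446462   0.19001671] [ 3.14146962e+00 -1.06537073e-04  1.57152111e+00]
[ 0.48797112 -0.24517788  0.14987182]
[ 0.48854914 -0.24521812  0.15072443]
```

```bash
sed -i 's/    hit=robot.move_straight(\[\*xy,z\],vel=.04/    robot.sleep(.4)\n    hit=robot.move_straight([*xy,z],vel=.04/; s/^    robot.goto(\[\*xy,z+hov\],R(phi)); robot.move_straight/    robot.goto([*xy,z+hov],R(phi)); robot.sleep(.2); robot.move_straight/; s/    hit=robot.move_straight(\[\*xy,z\],vel=.12,contact_N=15);/    robot.move_straight([*xy,z+.004],vel=.15); hit=robot.move_straight([*xy,z],vel=.03,contact_N=15); robot.sleep(.3);/' h.py
python3 - <<'E'
from h import *
zp=.003+tip(.0605/.085)
place((.4882,-.2447),0,zp+.0162,.0605)
# puck: fingertips 6 mm below its top
robot.goto([.6171,.0561-.03,.20],R(0)); robot.sleep(.4); f,h=grab("p1")
print("puck",topfit(f,(.6171,.0561),.018)); cv2.imwrite("pics/p1.png",f["image"][60:420,100:540,::-1])
E
```

```text
place hit True dz 0.0004 w 58.7
t 13.6833
puck (array([0.6175, 0.056 ]), np.float64(0.0147), np.float64(0.0002), 1.0)
```

View pics/p1.png

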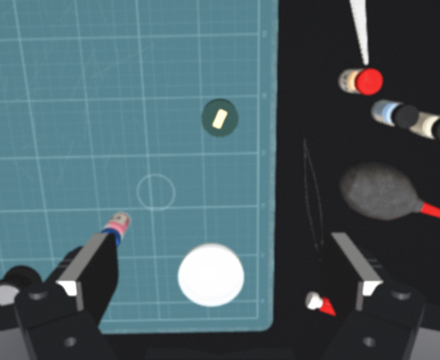

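```bash
python3 - <<'E'
from h import *
z=pick((.6175,.0560),0,.030,.0122,30)
robot.move_straight([.6175,.056,z+.15],vel=.2)
robot.goto([.4882,-.2447,.20],R(0)); robot.sleep(.4); f,h=grab("r2"); s=robot.sense()
a=np.array([.4882,-.2447]); m=(h[...,2]>205)
print("film",fit(f,m,a,.0185,.012)); print("tcp",s["tcp_pos"],"held puck",topfit(f,s["tcp_pos"][:2],.018+.2-z,.006))
cv2.imwrite("pics/r2.png",f["image"][100:440,140:500,::-1])
E
```

```text
pick hit False w 27.4 F 29.527372901193303 t 17.9
film (array([ 0.4882, -0.2446]), np.float64(0.045), np.float64(0.0002), 0.8925081433224755)
tcp [ 0.48836534 -0.24443523  0.19997037] held puck (array([ 0.4887, -0.2433]), np.float64(0.0159), np.float64(0.0009), 0.6884816753926701)
```

View pics/r2.png

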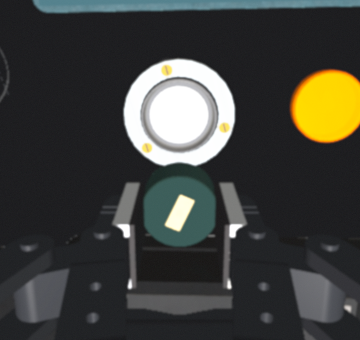

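```bash
python3 - <<'E'
from h import *
f=np.load("r2.npz"); h=cv2.cvtColor(f["image"],cv2.COLOR_RGB2HSV); a=np.array([.4882,-.2447])
v,u=np.mgrid[:480,:640]; X=cloud(f); near=np.zeros((480,640),np.uint8)
uv=f["R"]@np.array([*a,.0185])+f["t"]; uc=(f["fx"]*uv[0]/uv[2]+f["cx"],f["fy"]*uv[1]/uv[2]+f["cy"]); rp=f["fx"]*.029/uv[2]
cv2.circle(near,(int(uc[0]),int(uc[1])),int(rp),1,-1)
o=fit(f,(h[...,2]>215)&(near>0),a,.0185,.012); print(uc,rp,o)
zp=.0122+tip(.03/.085); c=o[0] if o and abs(o[1]-.0243)<.002 else a
place(tuple(c),0,zp+.0184,.030)
E
```

```text
(np.float64(318.84842317491876), np.float64(215.41849838640937)) 35.14162906184777 (array([ 0.4878, -0.2442]), np.float64(0.0243), np.float64(0.0002), 1.0)
place hit True dz -0.0004 w 27.3
t 23.6167
```

```bash
python3 - <<'E'
from h import *
robot.goto([.5828,.1713-.02,.2],R(0)); robot.sleep(.4); f,h=grab("s1")
o=topfit(f,(.5828,.1713),.032,.004); b=topfit(f,(.5828,.1713),.046,.005); print("slim",o,b)
xy=b[0]; z=pick(xy,0,.028,.012,50)
robot.move_straight([*xy,z+.15],vel=.2)
robot.goto([.4878,-.2542,.22],R(0)); robot.sleep(.4); f,h=grab("r3"); s=robot.sense()
print("puck",topfit(f,(.4878,-.2442),.036,.005,.015,.03)); print("tcp",s["tcp_pos"],"btn",topfit(f,s["tcp_pos"][:2],.046+s["tcp_pos"][2]-z,.005,.02,.03))
cv2.imwrite("pics/r3.png",f["image"][100:440,140:500,::-1])
E
```

```text
slim (array([0.5833, 0.1718]), np.float64(0.0134), np.float64(0.0002), 0.99) (array([0.5832, 0.1717]), np.float64(0.0086), np.float64(0.0002), 1.0)
pick hit False w 26.1 F 49.30080764461309 t 28.025
puck (array([ 0.4876, -0.2437]), np.float64(0.0147), np.float64(0.0002), 1.0)
tcp [ 0.48791049 -0.25402691  0.21997866] btn (array([ 0.4695, -0.2532]), np.float64(0.0103), np.float64(0.0024), 0.8592964824120602)
```

View pics/r3.png

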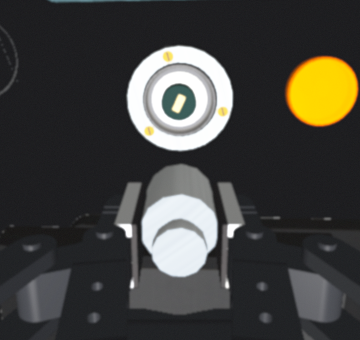

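```bash
python3 - <<'E'
from h import *
z=.012+tip(.028/.085)
f=np.load("r3.npz"); print("btn",ray(f,319.5,349,.046+.22-z))
place((.4876,-.2440),0,z+.0362,.028)
robot.goto([.4878,-.2742,.25],R(0)); robot.sleep(.3); f,h=grab("r4")
print("btn",topfit(f,(.4878,-.2442),.082,.006,.02,.03),"body",topfit(f,(.4878,-.2442),.068,.004,.02,.03))
cv2.imwrite("pics/r4.png",f["image"][60:400,140:500,::-1])
robot.goto([.607,-.088,.20],R(np.deg2rad(58))); robot.sleep(.4); f,h=grab("q1"); print("petri",topfit(f,(.6089,-.0879),.015))
E
```

```text
btn [ 0.48820081 -0.25296307  0.24287647]
place hit True dz -0.0001 w 26.0
t 34.1083
btn (array([ 0.4876, -0.2437]), np.float64(0.0085), np.float64(0.0002), 1.0) body (array([ 0.4875, -0.2437]), np.float64(0.0134), np.float64(0.0002), 1.0)
petri (array([ 0.6087, -0.0888]), np.float64(0.0298), np.float64(0.0002), 1.0)
```

View pics/r4.png

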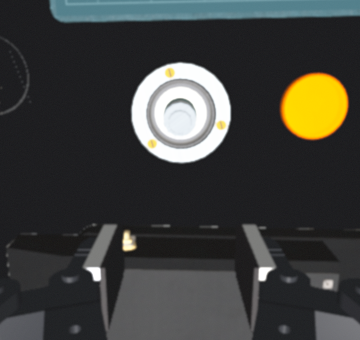

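```bash
python3 - <<'E'
from h import *
z=pick((.6087,-.0888),np.deg2rad(58),.060,.003,30)
robot.move_straight([.6087,-.0888,z+.12],vel=.2)
robot.goto([.515,.245,.20],R(0)); robot.sleep(.4); f,h=grab("k1")
cv2.imwrite("pics/k1.png",f["image"][:,:,::-1]); s=robot.sense(); print(s["t"],s["tcp_pos"])
m=((h[...,2]>130)&(h[...,1]<70)).astype(np.uint8)
for c in cv2.findContours(m,cv2.RETR_EXTERNAL,cv2.CHAIN_APPROX_NONE)[0]:
    P=np.array([ray(f,u,v,.016)[:2] for u,v in c[:,0]],np.float32)
    if len(P)>100: print(cv2.minAreaRect(P*1000),c[:,0].min(0),c[:,0].max(0))
print("inlay",fit(f,(h[...,2]<60),np.array([.515,.327]),.016,.02))
E
```

```text
pick hit False w 58.1 F 32.311062812805176 t 39.0167
41.5667 [0.51516186 0.24471401 0.20001649]
((343.7376708984375, 3.3388843536376953), (15.8524751663208, 60.34728240966797), 8.405924797058105) [136 426] [160 476]
((311.3486022949219, 137.82566833496094), (65.86123657226562, 28.81888771057129), 25.95059585571289) [ 58 313] [129 349]
((502.820556640625, 139.98399353027344), (173.12486267089844, 154.09243774414062), 15.813508987426758) [193 241] [400 397]
((712.1156005859375, 170.04660034179688), (16.54290199279785, 105.21068572998047), 13.263265609741211) [528 239] [550 348]
((281.79803466796875, 298.3651123046875), (14.486546516418457, 85.28628540039062), 12.015581130981445) [ 0 93] [ 53 201]
((516.8739624023438, 327.0447998046875), (88.77525329589844, 88.28938293457031), 1.536339282989502) [261  47] [378 169]
((464.08221435546875, 398.58526611328125), (8.408388137817383, 362.33404541015625), 89.93045043945312) [0 0] [498  13]
inlay None
```

View pics/k1.png

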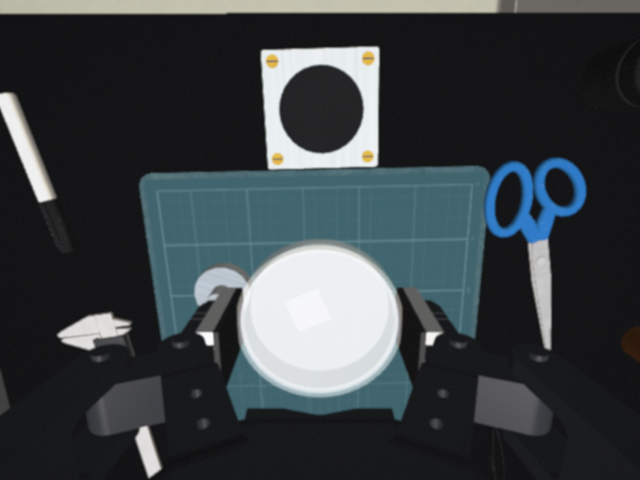

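```bash
python3 - <<'E'
from h import *
place((.5169,.3270),0,.003+tip(.060/.085)+.0162,.060)
robot.goto([.4297,.1729-.02,.2],R(0)); robot.sleep(.4); f,h=grab("f1")
k=topfit(f,(.4297,.1729),.034,.006); print("flat",k,topfit(f,(.4297,.1729),.014))
z=pick(k[0],0,.018,.0185,60); robot.move_straight([*k[0],z+.12],vel=.2)
robot.goto([.5169,.26,.22],R(0)); robot.sleep(.4); f,h=grab("k2"); print("petri",topfit(f,(.5169,.327),.031,.005))
cv2.imwrite("pics/k2.png",f["image"][:,:,::-1]); print(robot.sense()["t"],z)
E
```

```text
place hit True dz 0.0001 w 58.2
t 44.8333
flat (array([0.4294, 0.1733]), np.float64(0.0087), np.float64(0.0002), 0.984375) (array([0.4294, 0.1731]), np.float64(0.0244), np.float64(0.0002), 0.9941176470588236)
pick hit False w 15.6 F 58.6858689059045 t 48.7333
petri (array([0.5166, 0.3265]), np.float64(0.0297), np.float64(0.0002), 1.0)
50.5583 0.030329411764705883
```

View pics/k2.png

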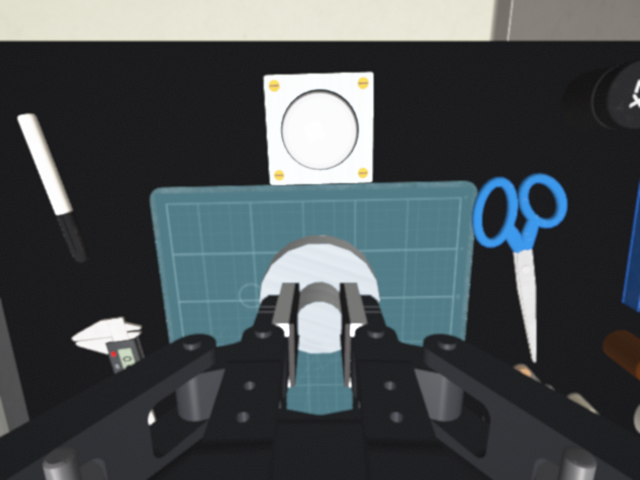

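The petri sits centred on the square plate (319,130), and the flat weight hangs level in the gripper (320,295). I'll place the weight and check everything.

```bash
python3 - <<'E'
from h import *
place((.5166,.3265),0,.0303+.0312,.018)
robot.goto([.50,.10,.42],R(0)); robot.sleep(.4); f,h=grab("e"); 
for n,p,zz in [("petri",(.517,.327),.031),("flatknob",(.517,.327),.065),("flatdisc",(.517,.327),.045),("slim btn",(.4876,-.244),.082),("vial",(.5277,-.0375),.048),("loupe",(.43,-.1),.033)]: print(n,topfit(f,p,zz,.005,.02,.04))
cv2.imwrite("pics/e.png",f["image"][:,:,::-1]); D=robot.grab_frame("side"); print(robot.sense()["t"])
c=[cv2.resize(D["image"][y:y+100,x:x+120],None,fx=3,fy=3,interpolation=3) for x,y in [(175,140),(315,300)]]
cv2.imwrite("pics/e2.png",cv2.hconcat(c)[:,:,::-1])
E
```

```text
place hit True dz 0.0003 w 15.5
t 53.7417
petri None
flatknob None
flatdisc None
slim btn None
vial (array([ 0.5275, -0.0372]), np.float64(0.0087), np.float64(0.0002), 0.9117647058823529)
loupe (array([ 0.4324, -0.0999]), np.float64(0.0154), np.float64(0.0016), 0.8723404255319149)
55.5417
```

View pics/e2.png

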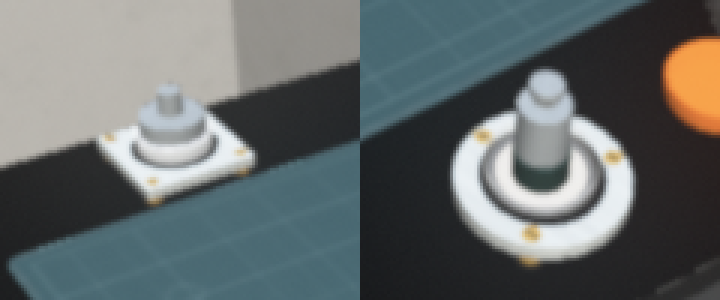

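```bash
python3 - <<'E'
from h import *
robot.goto([.517,.26,.28],R(0)); robot.sleep(.4); f,h=grab("e3")
a=(.5168,.3268)
d=topfit(f,a,.045,.004,.02,.04); print(topfit(f,a,.065,.005,.02,.03),d)
if np.hypot(*(d[0]-[.5166,.3265]))<.002: robot.close_job(); print("closed")
E
```

```text
(array([0.5163, 0.3258]), np.float64(0.0085), np.float64(0.0002), 1.0) (array([0.5163, 0.3259]), np.float64(0.0243), np.float64(0.0002), 0.9935483870967742)
the job is handed in; nothing more can be done
closed
```

The job is handed in: both stacks stand upright, each piece measured within about 1 mm of the centre of what is below it. The vial is where it was. I never went near the loupe; its last fit was poor but put it within about 2 mm of its first position.

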